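# Lever up the weighing slab and shim its short foot

## Robot

A 7-joint arm with a two-finger parallel gripper is mounted at the origin on the work surface. World frame = base frame: x ahead of the robot, y to its left, z up, the work surface at z = 0. Lengths are in m, angles in rad, forces in N, time in s.
With the tool pointing down it reaches from about 0.425 to 1.025 m from the base axis. Payload 9.4 kg.
Tool frame: the origin (TCP) lies between the finger pads; the fingertips stand 17 mm ahead of it and the grasp point (between the pads) lies 2 mm behind it; z points along the fingers, y is the direction in which the jaws open and shut (so a half turn about z gives the same grasp; the last joint's range is limited). The gripper opens to 93 mm and grips with 3 to 60 N. Pads are 15 mm wide; open, the fingers measure 128 mm over their backs; the gripper's body (75 mm by 188 mm) begins 65 mm behind the grasp point.
Start: joints at [-1.284, 0.599, -0.003, 1.599, 0.002, 0.943, -0.08], TCP at [0.258, 0.678, 0.236] pointing down, gripper open.
Joint ranges: [-2.57, 2.57], [-0.35, 1.97], [-1.29, 1.29], [0.11, 2.56], [-1.05, 4.19], [0.11, 1.86], [-2.63, 2.63]. Speed limits (rad/s): [2.22, 2.22, 3.01, 3.01, 3.14, 3.14, 3.14].

## Interface

Orientations are given as a unit quaternion [w, x, y, z].
In Python, from cell import robot gives the robot as it stands. The module is installed in compiled form; this text tells all that it offers.
- The arm moves only by the tool move_arm, never from a script. Its argument "rows" is a list of rows, each a list of 3 entries, a list of its own where there are three numbers: the finger opening in cm, from 0 to 9.3, then the shift along the tool's x, y, z in cm, then the turn about the tool's z in degrees. A call has exactly 8 rows; each row shifts and turns the commanded pose from where the row before left it, along the tool's axes as they then stand; what a row does not reach is not made up. A row lasts 1/8 s, in which the tool goes at most 62.5 mm and 10.7 degrees, less where a joint would pass 70% of its speed; a pose out of reach is approached as far as the arm can. A call is refused whole if a number of a shift passes 6.25 or a number of a turn 10.7, either way. A call with a gripper value outside its range is refused whole. The fingers move at their own pace and stop on an object; "force" is the grip in N (left out, the last holds). Time passes only in rows, so rows that do not move let the fingers close, or fill a call up. It gives the time, the measured TCP pose, the force and the opening at its end, in the units of the state.
- robot.get_state(): the state, without advancing time (a new reading comes with each control period).
- robot.grab_frame(name): name is "scene" or "top" or "wrist"; returns a dict with "img" (400x640x3 uint8, blue, green, red), "fx", "fy", "cx", "cy" (pixels), "rvec" (rotation vector, rad) and "tvec" (3), from world to camera coordinates, as OpenCV has them; the wrist camera has in their place "mount" (4x4, takes a point from camera to tool coordinates, whose origin is the TCP and whose axes are the flange's). Camera axes: x right, y down, z forward; pixel columns grow to the right and rows downward; lengths in m; the calibration is good to about 2 mm. A picture is of the moment at which its call begins: read the wrist's pose just before it. There is no depth.
- robot.finish_job(): hands the job in, once; it reports no verdict.
Trained networks look in a picture, given as the dict that the camera call returned (one of the last four; its "shot" number tells which), for a name from the list of things; names that differ only in an ending like _2 or _b are one class to them, and where a whole thing is asked for, a point or a joint stands for the part that bears it (a point fixed in the world has none). Each returns a list of dicts, best first, with "score" (0 to 1); they miss things now and then, are a little off and sometimes report something else, mostly with a low value. They report only what shows in the picture. A call takes as long as a camera call. They do not tell look-alikes from the thing itself.
- robot.recognise(label, picture): "location" ([column, row] in pixels, amid what is visible of it).
- robot.outline_of(label, picture): "mask" (400x640 bool, what is visible of it) and "location" ([column, row] in pixels, amid what is visible of it).
The state is a dict: "time": time; "joint_positions": joint angles; "joint_velocities": joint speeds; "tau": joint torques, N m; "ee_pos": TCP position; "eef_rot": TCP orientation; "ft_force": force on the tool from outside, world axes, zero at the start; "moment": the same for the moment, N m; "grip_width": finger opening in m.
Only numpy, scipy, OpenCV 4.12 (cv2) and the standard library are available. Lean on these libraries where they do the work, as an engineer would, in place of code of your own. Each camera call takes 0.05 s, during which the arm holds its last target. There are 200 camera calls.

## Task

Level the marble weighing slab: with the blue pry bar that is already set under its front edge on the brass fulcrum block, lever the front up steadily until the bar lies down on the bench and holds the slab up, then slide the orange shim along the bench straight under the raised front foot until you feel its lip bear lightly against the foot, without ramming it. Then take the bar again, let the slab down gently onto the shim, and draw the bar out clear of the slab and lay it on the bench. Touch the slab only with the bar and the shim, never jerk, drop or drag it, do not force the bar down against the bench, and leave the round level lying on the slab and the tube rack, jar and beaker where they are.

Things in the scene. Friction and masses are not known exactly. Their poses are not given: they have to be found in the camera images.
- slab: White marble slab 260 (x) x 400 (y) x 36 mm, 8 to 12 kg, on three black rubber feet 40 mm across (one front, two rear). Origin: underside, middle of the front edge (robot side); x points to the rear, z is normal to the slab. The front foot is 8 mm short, so it starts tipped 0.037 rad down at the front; 8 mm under that foot levels it.
- foot (a point): Nominal centre of the front foot's flat underside, fixed in the slab's frame at x = 34, y = 0, z = -55 mm. The foot (40 mm across) was stuck on by hand: really its centre lies up to 10 mm nearer or farther in x, so its front face is 4 to 24 mm inside the slab's front edge, hidden under the stone. On the bench at the start; 16 mm up when the bar lies on the bench.
- bar: Steel pry bar, 0.85 kg: round blue shaft 20 mm thick, 270 mm long; round heel (24 mm diameter, 42 mm wide) rolling on the block; bent toe with a white roller. Origin: heel axis, mid width, 34 mm above the bench. At the start its axes are turned like the slab's but upright (z vertical within 0.05 rad): the shaft runs towards the robot, 36 degrees up (x = -0.81, z = 0.59), the toe under the slab.
- bar_grip (a point): Shaft axis 160 mm from the heel: hold here. 128 mm up at the start, 19 mm with the bar lying. Pressing it down takes up to about 15 N; as the shaft turns the heel rolls up to 9 mm towards the robot. Let go while the shaft slopes over 10 degrees, the slab may push the bar back up; lying on the bench it stays down by itself and holds the slab up. To raise it again takes about 10 N.
- bar_tail (a point): Shaft axis 260 mm from the heel axis, 10 mm from the bare steel tail end. With the shim in, the slab comes down onto it as the shaft is raised to a slope of about 20 degrees; above that the toe is free and the bar can be drawn out towards the robot. The bar's centre of mass is 110 mm from the heel axis.
- bar_toe (a point): Axis of the white plastic roller at the toe tip (12 mm diameter, 38 mm wide, turns with a little drag), 35 mm from the heel axis, 27 degrees up at the start. It bears on the slab's underside 36 mm behind the front edge at the start, about 10 to 15 mm when the bar is down (the shaft turns 41 degrees in all).
- block: Brass fulcrum block on a rubber sole, 50 (x) x 60 (y) x 22 mm, 0.5 kg, loose on the bench under the bar's heel. Origin: centre of its underside.
- shim: Orange plastic packing shim, 0.13 kg, lying flat on the bench. Plate 137 (x) x 50 (y) x 8 mm, from x = -97 to +40 mm; the 40 mm ahead of the lip go under the foot. Origin: plate's underside, below the lip's front face, mid width; x points the way it is pushed in. Pushed home, the lip touches the foot's front face.
- shim_lip: The shim's stop lip: a cross wall on the plate, 8 mm thick (x = -8 to 0 mm in the shim's frame), 44 mm wide, from 8 to 30 mm above the bench. Origin: on the plate's top (8 mm up) under its front face.
- shim_tab (a point): Middle of the shim's upright pull tab, a wall along x, 12 mm thick (y), 50 mm long (x = -95 to -45 mm in the shim's frame), its top 45 mm above the shim's underside; this point is at x = -70, y = 0, 30 mm up.
- table: The black bench, 1300 x 2500 mm. Origin: centre of its top, at z = 0.
- level: Bystander: round bull's-eye level, 48 mm diameter, 14 mm high, lying loose on the slab. Origin: centre of its underside.
- rack: Bystander: dark blue tube rack 75 x 125 x 45 mm with white-capped tubes, 61 mm high in all. Origin: centre of its underside.
- jar: Bystander: white jar with red cap, 70 mm diameter, 110 mm high. Origin: centre of its underside.
- beaker: Bystander: empty glass beaker, 66 mm diameter, 85 mm high. Origin: centre of its underside.
Mind the look-alikes: they are no part of the job. There is more than one size of the shim; the one meant has the size given above.

How it is judged:
By the outcome, as a careful person would: the job done as asked, in the order asked, and still so for the second after the job is handed in, with the robot touching nothing.
It also fails if it takes over 72 s, if anything falls off the work surface, if the arm or the gripper's body presses on something with over 40 N, if the wrist force passes 120 N, or if a joint passes its speed limit or range.

## Working session

There is one attempt and no reset: what is moved stays moved. The work goes in short steps, Python scripts to look and compute and a tool call to move; the robot and the scene stay as the last step left them, time stands still between calls to the robot, and variables do not carry over. Pictures are saved under pics/ and viewed, about 8 in all and at most 12, crops included, and the job is handed in when it is done.

Besides the shell and the picture viewer there is one more tool, called after "Call:" as name(argument=value, ...), one argument or row to a line, values as JSON. move_arm: Moves the arm, as the interface text tells. Its arguments: {"type":"object","properties":{"rows":{"type":"array","items":{"type":"array"}},"force":{"type":"number"}},"required":["rows"]}

```bash
mkdir -p pics; cat > h.py <<'E'
import numpy as np, cv2
from scipy.spatial.transform import Rotation as R
from cell import robot
def cam(f,st=None):
    K=np.array([[f["fx"],0,f["cx"]],[0,f["fy"],f["cy"]],[0,0,1]])
    if "rvec" in f and f["rvec"] is not None:
        Rm=cv2.Rodrigues(np.array(f["rvec"],float))[0]; t=np.array(f["tvec"],float).ravel()
        return K,Rm.T,-Rm.T@t
    q=st["eef_rot"]; Rt=R.from_quat([q[1],q[2],q[3],q[0]]).as_matrix(); M=np.array(f["mount"])
    return K,Rt@M[:3,:3],Rt@M[:3,3]+np.array(st["ee_pos"])
def at_z(c,px,z):
    K,Rc,o=c; d=Rc@np.linalg.inv(K)@np.array([px[0],px[1],1.]); return o+d*(z-o[2])/d[2]
def proj(c,p):
    K,Rc,o=c; v=K@(Rc.T@(np.array(p)-o)); return v[:2]/v[2]
def tool():
    s=robot.get_state(); q=s["eef_rot"]; return s,R.from_quat([q[1],q[2],q[3],q[0]]).as_matrix()
E
python3 - <<'E'
from h import *
s,T=tool(); print(s); print(T.round(3))
ims=[]
for n,ls in (("top",["slab","bar","bar_grip","bar_tail","block","shim","shim_lip","shim_tab","level","rack","jar","beaker"]),("scene",["slab","bar","bar_grip","bar_tail","shim","shim_tab","block"])):
    f=robot.grab_frame(n); c=cam(f); cv2.imwrite(f"pics/{n}0.png",f["img"]); print(n,c[2].round(3),f["fx"])
    for l in ls:
        for d in robot.recognise(l,f)[:3]:
            print(l,round(d["score"],2),np.round(d["location"],0),at_z(c,d["location"],{"slab":.09,"bar_grip":.128,"bar_tail":.187,"shim_tab":.03,"level":.105}.get(l,.02)).round(3))
E
```

```text
{'time': 0.0, 'joint_positions': array([-1.28371449,  0.60015972, -0.00254608,  1.60012361,  0.00182798,
        0.94286065, -0.07980557]), 'joint_velocities': array([-1.64667053e-04,  1.23550725e-03,  1.74662011e-03,  1.94682812e-04,
        9.50797773e-04, -4.57801156e-05, -2.52558587e-04]), 'tau': array([ 6.94647224e-05, -7.65049481e+01,  1.49719656e+00, -2.52348626e+01,
       -5.24003268e-02,  1.69201969e-02,  1.30113399e-04]), 'ee_pos': array([0.25782194, 0.67712641, 0.23473714]), 'eef_rot': array([-5.91827539e-05,  1.80854290e-01,  9.83509596e-01, -7.72522237e-04]), 'ft_force': array([-0.02169168,  0.13165078,  0.07076154]), 'moment': array([-0.01505271, -0.01798134, -0.08817246]), 'grip_width': 0.09304749840744192}
[[-0.935  0.356 -0.   ]
 [ 0.356  0.935 -0.001]
 [-0.    -0.002 -1.   ]]
top [0.273 0.007 1.433] 428.5754547260273
slab 0.67 [291. 121.] [0.822 0.122 0.09 ]
slab 0.54 [322. 136.] [0.773 0.017 0.09 ]
bar 0.94 [256. 184.] [0.622 0.239 0.02 ]
bar 0.65 [381. 234.] [ 0.454 -0.179  0.02 ]
bar_grip 0.73 [256. 180.] [0.608 0.224 0.128]
bar_tail 0.62 [253. 186.] [0.577 0.22
[... 489 characters left out ...]
161.] [ 0.711 -0.442  0.02 ]
jar 0.88 [475. 198.] [ 0.579 -0.5    0.02 ]
jar 0.32 [293. 119.] [0.858 0.121 0.02 ]
jar 0.16 [252. 188.] [0.61  0.253 0.02 ]
beaker 0.63 [177. 172.] [0.664 0.512 0.02 ]
scene [ 1.297 -0.127  1.055] 434.0887704538666
slab 0.8 [388. 310.] [0.849 0.116 0.09 ]
bar 0.79 [400. 217.] [0.524 0.254 0.02 ]
bar_grip 0.57 [400. 217.] [0.606 0.215 0.128]
bar_tail 0.7 [404. 215.] [0.643 0.205 0.187]
shim 0.85 [214. 237.] [ 0.498 -0.306  0.02 ]
shim 0.64 [250. 185.] [ 0.307 -0.187  0.02 ]
shim 0.62 [167. 227.] [ 0.435 -0.444  0.02 ]
shim_tab 0.79 [212. 236.] [ 0.502 -0.311  0.03 ]
shim_tab 0.76 [166. 226.] [ 0.438 -0.444  0.03 ]
shim_tab 0.69 [250. 185.] [ 0.318 -0.185  0.03 ]
```

```bash
ls pics
```

```text
scene0.png
top0.png
```

```bash
python3 - <<'E'
import cv2
a=cv2.imread("pics/top0.png")
cv2.imwrite("pics/top0c.png",cv2.resize(a[70:320,140:500],None,fx=2.2,fy=2.2,interpolation=cv2.INTER_CUBIC))
E
```

```text
(no output)
```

View pics/top0c.png

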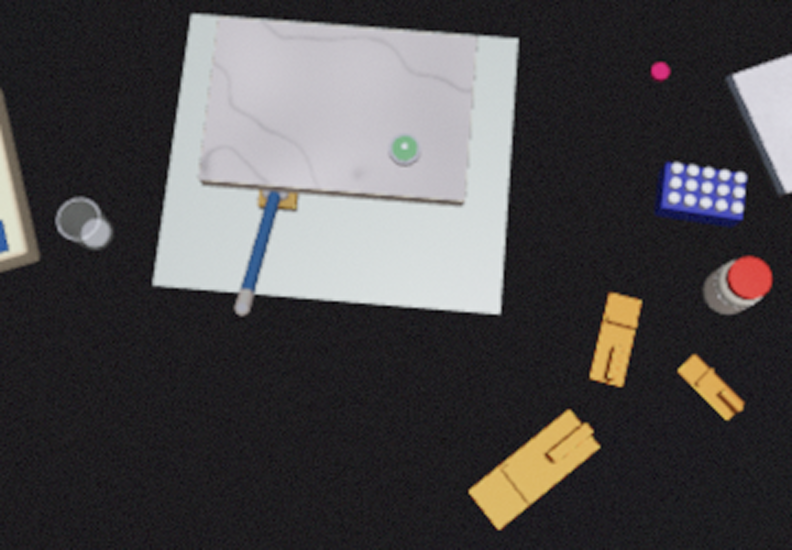

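View pics/scene0.png

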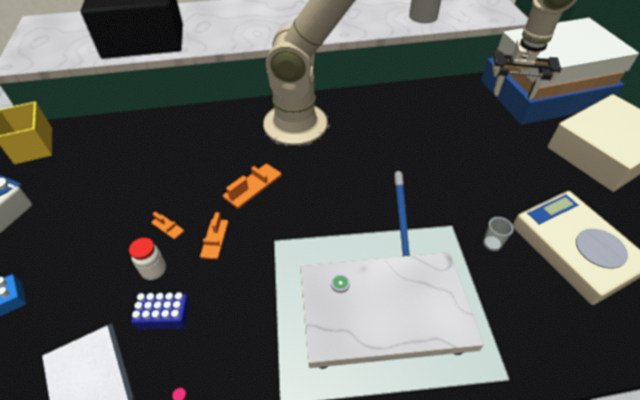

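The crop shows the slab with its front edge running from (200,182) to (465,200). The bar is left of the slab's middle and lies on the brass block. The medium shim, at crop (615,340), looks like the 137 mm one.

```bash
python3 - <<'E'
from h import *
f=robot.grab_frame("top"); c=cam(f)
P={}
for n,p,z in (("FL",(202,181),.09),("FR",(464,199),.09),("RL",(216,16),.099),("RR",(477,36),.099)):
    P[n]=at_z(c,(p[0]/2.2+140,p[1]/2.2+70),z); print(n,P[n].round(3))
n=np.linalg.norm; print(n(P["FL"]-P["FR"]),n(P["FL"]-P["RL"]),n(P["FR"]-P["RR"]))
for d in robot.outline_of("shim",f)[:3]:
    m=d["mask"].astype(np.uint8); ct=max(cv2.findContours(m,0,2)[0],key=len)
    w=np.array([at_z(c,q[0],.012)[:2]*1000 for q in ct],np.float32); print(d["score"],np.round(d["location"]),cv2.minAreaRect(w),cv2.boxPoints(cv2.minAreaRect(w)).round(0).tolist())
for d in robot.outline_of("bar",f)[:1]:
    m=d["mask"]; ys,xs=np.nonzero(m); i=ys.argmax(); print("bar tail px",xs[ys>=ys.max()-2].mean(),ys.max(), "top",xs[ys<=ys.min()+2].mean(),ys.min(), at_z(c,(xs[ys>=ys.max()-2].mean(),ys.max()),.193), at_z(c,(xs[ys<=ys.min()+2].mean(),ys.min()),.04))
b=robot.grab_frame("wrist"); print(np.round(b["mount"],3),b["fx"],b["cx"],b["cy"])
E
```

```text
FL [0.712 0.313 0.09 ]
FR [ 0.687 -0.078  0.09 ]
RL [0.975 0.303 0.099]
RR [ 0.945 -0.098  0.099]
0.3914407007247912 0.26325197799207734 0.25826382103893725
0.97 [417. 223.] ((490.555908203125, -308.9119873046875), (55.64439010620117, 139.06639099121094), 76.06658172607422) [[416.0, -319.0], [551.0, -353.0], [565.0, -299.0], [430.0, -265.0]]
0.7 [464. 245.] ((417.7526550292969, -449.9432373046875), (104.06871032714844, 38.747718811035156), 43.59713363647461) [[367.0, -472.0], [393.0, -500.0], [469.0, -428.0], [442.0, -400.0]]
0.62 [381. 282.] ((298.84197998046875, -183.67306518554688), (73.01106262207031, 201.40383911132812), 38.490867614746094) [[208.0, -128.0], [333.0, -285.0], [390.0, -240.0], [265.0, -82.0]]
bar tail px 249.07142857142858 213 top 263.4 157 [0.49237326 0.22895144 0.193     ] [0.71281496 0.21609584 0.04      ]
[[-0.    -0.966 -0.26   0.073]
 [ 1.    -0.     0.    -0.001]
 [-0.    -0.26   0.966 -0.148]
 [ 0.     0.     0.     1.   ]] 315.9442876189839 321.2297941172605 199.01723403246362
```

Call:
move_arm(
  rows=[
    [9.3,[0,0,0],-8.5],
    [9.3,[0,0,0],-8.4],
    [9.3,[-3.4,-4.2,0],0],
    [9.3,[-3.4,-4.2,0],0],
    [9.3,[-3.4,-4.2,0],0],
    [9.3,[-3.4,-4.2,0],0],
    [9.3,[-3.4,-4.2,0],0],
    [9.3,[-3.4,-4.2,0],0],
  ],
  force=30,
)

```text
time: 2.25
ee_pos: [0.4452, 0.4107, 0.2359]
eef_rot: [0.0, 0.034, 0.999, 0.0]
ft_force: [1.4, 0.8, -0.2]
grip_width: 0.0929
```

Call:
move_arm(
  rows=[
    [9.3,[-3,-3.6,0],0],
    [9.3,[-3,-3.6,0],0],
    [9.3,[-3,-3.6,0],0],
    [9.3,[-3,-3.6,0],0],
    [9.3,[-2.2,-3.5,0],0],
    [9.3,[0,0,0],0],
    [9.3,[0,0,0],0],
    [9.3,[0,0,0],0],
  ],
)

```text
time: 3.25
ee_pos: [0.5728, 0.2253, 0.2357]
eef_rot: [-0.0, 0.033, 0.999, 0.0]
ft_force: [-0.6, 0.4, 0.2]
grip_width: 0.093
```

```bash
python3 - <<'E'
from h import *
s,T=tool(); f=robot.grab_frame("wrist"); c=cam(f,s); print(s["ee_pos"].round(4),s["time"],c[2])
im=f["img"].copy()
for l,z in (("bar_grip",.128),("bar_tail",.187),("bar",.128),("block",.022)):
    for d in robot.recognise(l,f)[:1]: print(l,round(d["score"],2),np.round(d["location"]),at_z(c,d["location"],z).round(4))
m=robot.outline_of("bar",f)[0]["mask"]; print(m.sum())
ys,xs=np.nonzero(m)
for r in range(ys.min(),ys.max()+1,20): 
    x=xs[ys==r]; print(r,x.min(),x.max()) if len(x) else 0
cv2.imwrite("pics/w1.png",im)
E
```

```text
[0.5728 0.2253 0.2357] 3.25 [0.50011382 0.22914135 0.38389087]
bar_grip 0.58 [316. 180.] [0.5524 0.2219 0.128 ]
bar_tail 0.7 [321. 180.] [0.5405 0.2262 0.187 ]
bar 0.7 [317. 181.] [0.5535 0.2224 0.128 ]
block 0.58 [310. 277.] [0.6984 0.2019 0.022 ]
4843
101 317 323
121 302 335
141 302 334
161 305 332
181 306 331
201 307 330
221 308 329
241 308 328
261 309 328
281 309 329
```

View pics/w1.png

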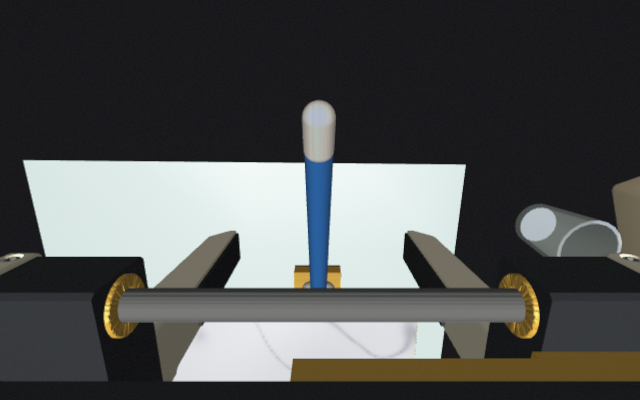

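The bar runs straight up the image at column 318, with its tail end at row 101. It is centred between the open fingers and the jaws are square to it. Next I solve for the heel position along the axis.

```bash
python3 - <<'E'
from h import *
s,T=tool(); f=robot.grab_frame("wrist"); c=cam(f,s)
u=T[:,0]*-1; u[2]=0; u/=np.linalg.norm(u); v=T[:,1]
a=np.radians(36); d=-u*np.cos(a)+np.array([0,0,np.sin(a)]); n=u*np.sin(a)+np.array([0,0,np.cos(a)])
for hx in np.arange(.695,.722,.004):
    h=np.array([hx,.214,.034]); t=[proj(c,h+.27*d+.01*(np.cos(q)*v+np.sin(q)*n)) for q in np.linspace(0,6.28,40)]
    t=np.array(t); print(round(hx,3),t[:,1].min().round(1),t[:,1].max().round(1),(h+.16*d).round(4))
for p in ((295,266),(340,266)): print("block front top edge",at_z(c,p,.022).round(4))
for r,z in ((160,.0),): print("mat",at_z(c,(320,160),0).round(3))
print(T.round(3))
E
```

```text
0.695 61.8 80.3 [0.5659 0.2228 0.128 ]
0.699 69.1 88.1 [0.5699 0.2228 0.128 ]
0.703 76.4 95.7 [0.5739 0.2228 0.128 ]
0.707 83.5 103.3 [0.5779 0.2228 0.128 ]
0.711 90.6 110.8 [0.5819 0.2228 0.128 ]
0.715 97.6 118.1 [0.5859 0.2228 0.128 ]
0.719 104.5 125.4 [0.5899 0.2228 0.128 ]
block front top edge [0.6828 0.1829 0.022 ]
block front top edge [0.6866 0.2393 0.022 ]
mat [0.555 0.223 0.   ]
[[-0.998  0.068  0.   ]
 [ 0.068  0.998  0.   ]
 [-0.     0.    -1.   ]]
```

Call:
move_arm(
  rows=[
    [9.3,[-0.5,-0.1,3],0],
    [9.3,[-0.5,-0.1,3],0],
    [9.3,[0,0,3],0],
    [6,[0,0,1.45],0],
    [2,[0,0,0],0],
    [1,[0,0,0],0],
    [0.5,[0,0,0],0],
    [0.5,[0,0,0],0],
  ],
  force=20,
)

```text
time: 4.6
ee_pos: [0.5837, 0.2212, 0.1319]
eef_rot: [0.001, 0.034, 0.999, 0.0]
ft_force: [-0.1, 0.4, 0.5]
grip_width: 0.0476
```

Call:
move_arm(
  rows=[
    [0.5,[0,0,0],0],
    [0.5,[0,0,0],0],
    [0.5,[0,0,0],0],
    [0.5,[0,0,0],0],
    [0.5,[0,0,0],0],
    [0.5,[0.06,0,0.08],0],
    [0.5,[0.1,0,0.13],0],
    [0.5,[0.13,0,0.17],0],
  ],
)

```text
time: 5.6
ee_pos: [0.5809, 0.2215, 0.1279]
eef_rot: [0.001, 0.034, 0.999, 0.0]
ft_force: [-0.7, -0.3, 8.4]
grip_width: 0.0192
```

Call:
move_arm(
  rows=[
    [0.5,[0.13,0,0.17],0],
    [0.5,[0.13,0,0.17],0],
    [0.5,[0.125,0,0.17],0],
    [0.5,[0.125,0,0.17],0],
    [0.5,[0.12,0,0.17],0],
    [0.5,[0.12,0,0.17],0],
    [0.5,[0.12,0,0.18],0],
    [0.5,[0.115,0,0.18],0],
  ],
)

```text
time: 6.6
ee_pos: [0.5714, 0.2223, 0.1142]
eef_rot: [0.001, 0.034, 0.999, 0.0]
ft_force: [0.0, -0.1, 7.5]
grip_width: 0.0197
```

Call:
move_arm(
  rows=[
    [0.5,[0.115,0,0.19],0],
    [0.5,[0.115,0,0.19],0],
    [0.5,[0.11,0,0.19],0],
    [0.5,[0.11,0,0.19],0],
    [0.105,[0.105,0,0.19],0],
    [0.5,[0.105,0,0.19],0],
    [0.5,[0.1,0,0.19],0],
    [0.5,[0.1,0,0.19],0],
  ],
)

```text
time: 7.6
ee_pos: [0.5626, 0.2229, 0.0987]
eef_rot: [0.001, 0.034, 0.999, 0.0]
ft_force: [-1.1, 1.1, 5.5]
grip_width: 0.0195
```

Call:
move_arm(
  rows=[
    [0.5,[0.095,0,0.2],0],
    [0.5,[0.095,0,0.2],0],
    [0.5,[0.09,0,0.2],0],
    [0.5,[0.09,0,0.2],0],
    [0.5,[0.085,0,0.2],0],
    [0.5,[0.08,0,0.2],0],
    [0.5,[0.08,0,0.2],0],
    [0.5,[0.075,0,0.2],0],
  ],
)

```text
time: 8.6
ee_pos: [0.5551, 0.2231, 0.0821]
eef_rot: [-0.0, 0.034, 0.999, -0.0]
ft_force: [0.7, 0.8, 3.4]
grip_width: 0.0193
```

Call:
move_arm(
  rows=[
    [0.5,[0.07,0,0.2],0],
    [0.5,[0.065,0,0.2],0],
    [0.5,[0.065,0,0.2],0],
    [0.5,[0.06,0,0.2],0],
    [0.5,[0.06,0,0.2],0],
    [0.5,[0.055,0,0.2],0],
    [0.5,[0.055,0,0.2],0],
    [0.5,[0.05,0,0.2],0],
  ],
)

```text
time: 9.6
ee_pos: [0.5501, 0.2233, 0.0661]
eef_rot: [-0.0, 0.034, 0.999, -0.0]
ft_force: [-2.7, 1.6, 2.3]
grip_width: 0.0194
```

Call:
move_arm(
  rows=[
    [0.5,[0.05,0,0.2],0],
    [0.5,[0.045,0,0.2],0],
    [0.5,[0.045,0,0.2],0],
    [0.5,[0.04,0,0.2],0],
    [0.5,[0.04,0,0.2],0],
    [0.5,[0.035,0,0.2],0],
    [0.5,[0.035,0,0.2],0],
    [0.5,[0.03,0,0.2],0],
  ],
)

```text
time: 10.6
ee_pos: [0.5471, 0.2236, 0.0501]
eef_rot: [-0.0, 0.034, 0.999, -0.0]
ft_force: [-2.8, 0.6, 1.3]
grip_width: 0.0191
```

Call:
move_arm(
  rows=[
    [0.5,[0.03,0,0.2],0],
    [0.5,[0.025,0,0.2],0],
    [0.5,[0.025,0,0.2],0],
    [0.5,[0.02,0,0.2],0],
    [0.5,[0.02,0,0.2],0],
    [0.5,[0.015,0,0.2],0],
    [0.5,[0.01,0,0.2],0],
    [0.5,[0.01,0,0.2],0],
  ],
)

```text
time: 11.6
ee_pos: [0.5457, 0.2237, 0.0342]
eef_rot: [0.0, 0.034, 0.999, 0.0]
ft_force: [-2.5, 0.0, 0.0]
grip_width: 0.0195
```

Call:
move_arm(
  rows=[
    [0.5,[0,0,0.17],0],
    [0.5,[0,0,0.16],0],
    [0.5,[0,0,0.15],0],
    [0.5,[0,0,0.14],0],
    [0.5,[0,0,0.12],0],
    [0.5,[0,0,0.1],0],
    [0.5,[0,0,0.1],0],
    [0.5,[0,0,0.08],0],
  ],
)

```text
time: 12.6
ee_pos: [0.5456, 0.2237, 0.0241]
eef_rot: [-0.0, 0.034, 0.999, -0.0]
ft_force: [-3.8, 1.0, -0.8]
grip_width: 0.019
```

Call:
move_arm(
  rows=[
    [0.5,[0,0,0.05],0],
    [0.5,[0,0,0.05],0],
    [0.5,[0,0,0.04],0],
    [0.5,[0,0,0.03],0],
    [0.5,[0,0,0.03],0],
    [0.5,[0,0,0],0],
    [0.5,[0,0,0],0],
    [0.5,[0,0,0],0],
  ],
)

```text
time: 13.6
ee_pos: [0.5457, 0.2237, 0.0222]
eef_rot: [0.0, 0.034, 0.999, 0.0]
ft_force: [-3.8, 1.8, -1.5]
grip_width: 0.0195
```

Call:
move_arm(
  rows=[
    [0.5,[0,0,0.04],0],
    [0.5,[0,0,0.03],0],
    [0.5,[0,0,0.03],0],
    [0.5,[0,0,0.03],0],
    [0.5,[0,0,0.03],0],
    [0.5,[0,0,0],0],
    [0.5,[0,0,0],0],
    [0.5,[0,0,0],0],
  ],
)

```text
time: 14.6
ee_pos: [0.5458, 0.2238, 0.0207]
eef_rot: [0.0, 0.034, 0.999, 0.0]
ft_force: [-4.1, 2.3, 5.5]
grip_width: 0.0193
```

```bash
python3 - <<'E'
from h import *
s,T=tool(); f=robot.grab_frame("wrist"); print(s["ee_pos"].round(4),s["ft_force"].round(1))
cv2.imwrite("pics/w2.png",f["img"])
E
```

```text
[0.5458 0.2238 0.0207] [-4.1  2.3  5.5]
```

View pics/w2.png

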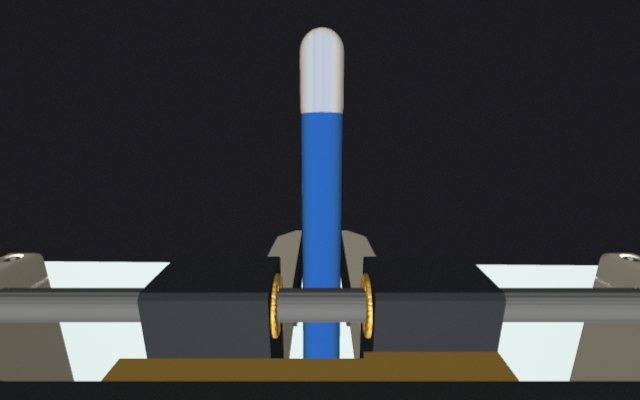

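The picture shows the bar lying straight, held between the fingers. The force step to +5.5 N says it is on the bench. I'll release it and rise.

Call:
move_arm(
  rows=[
    [1.9,[0,0,-0.05],0],
    [2.5,[0,0,0],0],
    [5,[0,0,0],0],
    [5,[0,0,0],0],
    [5,[0,0,0],0],
    [5,[0,0,-1],0],
    [5,[0,0,-3],0],
    [9.3,[0,0,-6],0],
  ],
  force=20,
)

```text
time: 15.65
ee_pos: [0.5446, 0.2233, 0.1209]
eef_rot: [-0.002, 0.034, 0.999, -0.001]
ft_force: [0.9, 0.2, 0.1]
grip_width: 0.0558
```

Call:
move_arm(
  rows=[
    [9.3,[0,-3.5,-5],0],
    [9.3,[0,-4,-4.5],5],
    [9.3,[1,-6,-1],5],
    [9.3,[1,-6.1,0],0],
    [9.3,[1,-6.1,0],0],
    [9.3,[1,-6.1,0],0],
    [9.3,[1,-6.1,0],0],
    [9.3,[1,-6.1,0],0],
  ],
)

```text
time: 16.65
ee_pos: [0.3983, -0.1945, 0.2269]
eef_rot: [0.001, 0.121, 0.993, -0.0]
ft_force: [1.0, -0.5, 0.3]
grip_width: 0.0931
```

Call:
move_arm(
  rows=[
    [9.3,[-3,-3,0],0],
    [9.3,[-3,-3,0],0],
    [9.3,[-2.5,-2.7,0],0],
    [9.3,[0,0,0],0],
    [9.3,[0,0,0],0],
    [9.3,[0,0,0],0],
    [9.3,[0,0,0],0],
    [9.3,[0,0,0],0],
  ],
)

```text
time: 17.65
ee_pos: [0.4608, -0.2973, 0.2262]
eef_rot: [0.0, 0.121, 0.993, 0.0]
ft_force: [0.2, -0.2, -0.6]
grip_width: 0.0929
```

```bash
python3 - <<'E'
from h import *
s,T=tool(); f=robot.grab_frame("wrist"); c=cam(f,s); print(s["ee_pos"].round(4),s["time"])
for l,z in (("shim",.008),("shim_tab",.045),("shim_lip",.03)):
    for d in robot.outline_of(l,f)[:1]:
        m=d["mask"].astype(np.uint8); ct=max(cv2.findContours(m,0,2)[0],key=len)
        w=np.array([at_z(c,q[0],z)[:2]*1000 for q in ct],np.float32); print(l,round(d["score"],2),np.round(d["location"]),cv2.minAreaRect(w),cv2.boxPoints(cv2.minAreaRect(w)).round(0).tolist())
cv2.imwrite("pics/w3.png",f["img"])
f=robot.grab_frame("top"); c=cam(f)
for l,z in (("bar_grip",.019),("bar",.02)):
  for d in robot.recognise(l,f)[:2]: print(l,round(d["score"],2),np.round(d["location"]),at_z(c,d["location"],z).round(3))
E
```

```text
[ 0.4608 -0.2973  0.2262] 17.65
shim 0.88 [314. 200.] ((491.30322265625, -312.34442138671875), (51.05805587768555, 137.44876098632812), 74.54237365722656) [[418.0, -319.0], [551.0, -355.0], [564.0, -306.0], [432.0, -269.0]]
shim_tab 0.84 [365.  39.] ((326.1060791015625, -219.20315551757812), (65.2769775390625, 110.67935180664062), 38.581844329833984) [[266.0, -196.0], [335.0, -283.0], [386.0, -242.0], [317.0, -156.0]]
shim_lip 0.96 [316. 226.] ((511.08587646484375, -317.6432189941406), (42.95783996582031, 14.728241920471191), 76.07804870605469) [[499.0, -337.0], [513.0, -340.0], [523.0, -299.0], [509.0, -295.0]]
bar_grip 0.57 [258. 192.] [0.595 0.231 0.019]
bar 0.86 [260. 194.] [0.588 0.227 0.02 ]
```

View pics/w3.png

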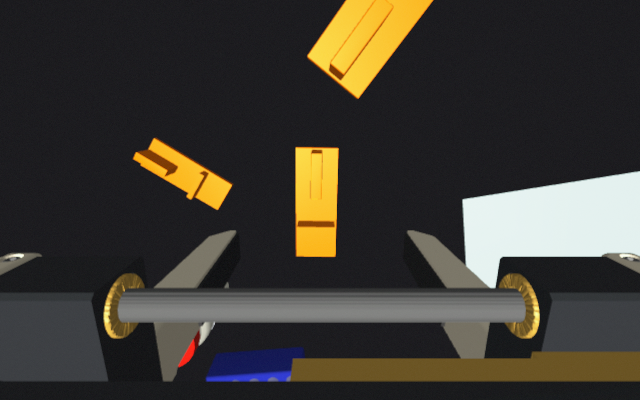

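The wrist picture shows the right shim at columns 296–338, rows 148–256. Its lip is at row 224 and its tab points toward the robot. The measured size, 51 x 137 mm, matches.

Call:
move_arm(
  rows=[
    [9.3,[0.4,-0.35,5],1],
    [8,[0.4,-0.35,5],0],
    [6,[0,0,5],0],
    [5,[0,0,3],0],
    [4,[0,0,1.6],0],
    [3,[0,0,0],0],
    [0.6,[0,0,0],0],
    [0.6,[0,0,0],0],
  ],
  force=25,
)

```text
time: 19.0
ee_pos: [0.4519, -0.3029, 0.0313]
eef_rot: [0.001, 0.13, 0.992, -0.0]
ft_force: [-0.6, -0.6, 0.7]
grip_width: 0.0275
```

Call:
move_arm(
  rows=[
    [0.6,[0,0,0],0],
    [0.6,[0,0,0],0],
    [0.6,[0,0,0],0],
    [0.6,[0,0,0],0],
    [0.6,[0,0,0],0],
    [0.6,[0,0,0],0],
    [0.6,[0,0,-0.1],0],
    [0.6,[0,0,-0.1],0],
  ],
)

```text
time: 20.0
ee_pos: [0.4512, -0.3025, 0.032]
eef_rot: [-0.0, 0.13, 0.992, 0.0]
ft_force: [-0.7, 0.4, -0.3]
grip_width: 0.0117
```

```bash
cat > fit.py <<'E'
from h import *
from scipy.optimize import minimize
fs=[]
for n in ("top","scene"):
    f=robot.grab_frame(n); o=robot.outline_of("slab",f); 
    for d in o[:3]: print(n,round(d["score"],2),d["mask"].sum(),np.round(d["location"]))
    d=max(o,key=lambda d:d["mask"].sum()); m=d["mask"].astype(np.uint8); ct=np.vstack(cv2.findContours(m,0,2)[0]); fs.append((cam(f),m))
    np.save(f"m_{n}.npy",m); cv2.imwrite(f"pics/fit_{n}.png",f["img"])
def hull(c,p,th=.037,z0=.0723):
    x,y,a=p; P=[]
    Rz=R.from_euler("zy",[a,th]).as_matrix()
    for X in (0,.26):
        for Y in (-.2,.2):
            for Z in (0,.036): P.append(proj(c,Rz@[X,Y,Z]+[x,y,z0]))
    return cv2.convexHull(np.array(P,np.float32))
def cost(p,which,sh=8):
    t=0
    for i in which:
        c,m=fs[i]; im=np.zeros((400,640),np.uint8)
        cv2.fillConvexPoly(im,np.round(hull(c,p)*16).astype(np.int32),1,shift=4)
        t+=1-(im&m).sum()/(im|m).sum()
    return t
for w in ((0,),(1,),(0,1)):
    r=minimize(cost,[.7,.118,-.068],args=(w,),method="Nelder-Mead",options=dict(initial_simplex=[[.7,.118,-.068],[.71,.118,-.068],[.7,.128,-.068],[.7,.118,-.05]],xatol=1e-5,fatol=1e-5)); print(w,r.x.round(4),round(r.fun,4))
E
python3 fit.py
```

```text
top 0.69 8952 [291. 118.]
top 0.21 114 [417. 214.]
scene 0.72 16872 [385. 310.]
scene 0.44 122448 [276. 228.]
(0,) [ 0.704   0.121  -0.0677] 0.0509
(1,) [ 0.7    0.118 -0.068] 1.0
(0, 1) [ 0.704   0.121  -0.0677] 1.0509
```

```bash
sed -i 's/d=max(o,key=lambda d:d\["mask"\].sum())/d=o[0]/' fit.py; python3 fit.py
```

```text
top 0.96 8853 [291. 120.]
top 0.74 94 [272. 164.]
scene 0.89 17229 [387. 309.]
scene 0.61 387 [393. 231.]
(0,) [ 0.7072  0.1213 -0.074 ] 0.059
(1,) [ 0.7048  0.1205 -0.0686] 0.0401
(0, 1) [ 0.7054  0.1209 -0.0686] 0.1007
```

Call:
move_arm(
  rows=[
    [0.6,[0,0,-1.5],0],
    [0.6,[0,0,-2.5],-3.7],
    [0.6,[0,0,-2],-3.7],
    [0.6,[-1,3,0],-3.6],
    [0.6,[-1,4.5,0],0],
    [0.6,[-1,5,0],0],
    [0.6,[-1,5,0],0],
    [0.6,[-1,5,0],0],
  ],
  force=30,
)

```text
time: 21.4
ee_pos: [0.519, -0.0808, 0.093]
eef_rot: [0.0, 0.035, 0.999, -0.0]
ft_force: [-0.0, -0.8, -1.3]
grip_width: 0.0118
```

Call:
move_arm(
  rows=[
    [0.6,[-0.1,5,0],0],
    [0.6,[-0.1,5,0],0],
    [0.6,[-0.1,4.5,0],0],
    [0.6,[-0.1,4,0],0],
    [0.6,[0,2,1],0],
    [0.6,[0,0,2],0],
    [0.6,[0,0,1.5],0],
    [0.6,[0,0,0.5],0],
  ],
)

```text
time: 22.4
ee_pos: [0.5361, 0.1208, 0.0411]
eef_rot: [-0.001, 0.035, 0.999, -0.0]
ft_force: [-0.3, -0.1, -0.3]
grip_width: 0.0118
```

Call:
move_arm(
  rows=[
    [0.6,[0,0.6,0.2],0],
    [0.6,[0,0.55,0.2],0],
    [0.6,[0,0,0.2],0],
    [0.6,[0,0,0.2],0],
    [0.6,[0,0,0.15],0],
    [0.6,[0,0,0.05],0],
    [0.6,[0,0,0],0],
    [0.6,[0,0,0],0],
  ],
)

```text
time: 23.4
ee_pos: [0.5374, 0.1334, 0.0321]
eef_rot: [0.0, 0.034, 0.999, -0.0]
ft_force: [-0.2, 0.4, -1.7]
grip_width: 0.0119
```

```bash
python3 - <<'E'
from h import *
s,T=tool(); f=robot.grab_frame("wrist"); c=cam(f,s); print(s["ee_pos"].round(4),s["time"],s["ft_force"].round(1))
cv2.imwrite("pics/w4.png",f["img"])
for t in (-.006,.0,.02): print(proj(c,[.7054+.9976*t,.1208-.0685*t,.0723]).round(0))
a=proj(c,np.array([.7054,.1208,.0723])+.2*np.array([.0686,.9976,0])); b=proj(c,np.array([.7054,.1208,.0723])-.2*np.array([.0686,.9976,0])); print(a,b)
E
```

```text
[0.5374 0.1334 0.0321] 23.4 [-0.2  0.4 -1.7]
[321. 579.]
[321. 586.]
[321. 610.]
[699.28027718 586.18359364] [-56.9307037  586.58477242]
```

View pics/w4.png

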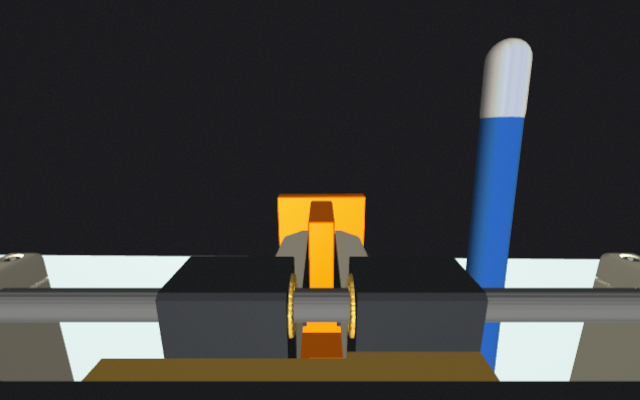

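The shim is square in the fingers and the bar is still lying flat. The shim still hangs just above the bench, so I'll lower it to touch.

Call:
move_arm(
  rows=[
    [0.6,[0,0,0.05],0],
    [0.6,[0,0,0.05],0],
    [0.6,[0,0,0.04],0],
    [0.6,[0,0,0],0],
    [0.6,[0,0,0],0],
    [0.6,[0,0,0],0],
    [0.6,[0,0,0],0],
    [0.6,[0,0,0],0],
  ],
)

```text
time: 24.45
ee_pos: [0.5373, 0.1334, 0.0307]
eef_rot: [0.0, 0.034, 0.999, 0.0]
ft_force: [-0.8, -1.1, 1.9]
grip_width: 0.0122
```

Call:
move_arm(
  rows=[
    [0.6,[-0.6,0,-0.02],0],
    [0.6,[-1.2,0,0],0],
    [0.6,[-1.5,0,0],0],
    [0.6,[-1.5,0,0],0],
    [0.6,[-1.5,0,0],0],
    [0.6,[-1.2,0,0],0],
    [0.6,[-0.7,0,0],0],
    [0.6,[-0.3,0,0],0],
  ],
)

```text
time: 25.45
ee_pos: [0.6223, 0.1275, 0.0308]
eef_rot: [-0.0, 0.034, 0.999, -0.0]
ft_force: [-0.3, -0.1, 0.8]
grip_width: 0.0118
```

Call:
move_arm(
  rows=[
    [0.6,[-0.1,0,0],0],
    [0.6,[-0.1,0,0],0],
    [0.6,[-0.1,0,0],0],
    [0.6,[-0.1,0,0],0],
    [0.6,[-0.1,0,0],0],
    [0.6,[-0.1,0,0],0],
    [0.6,[-0.1,0,0],0],
    [0.6,[0,0,0],0],
  ],
)

```text
time: 26.45
ee_pos: [0.6293, 0.1271, 0.0308]
eef_rot: [0.0, 0.034, 0.999, 0.0]
ft_force: [0.0, 0.0, -0.8]
grip_width: 0.0121
```

Call:
move_arm(
  rows=[
    [0.6,[-0.1,0,0],0],
    [0.6,[-0.1,0,0],0],
    [0.6,[-0.1,0,0],0],
    [0.6,[-0.1,0,0],0],
    [0.6,[-0.1,0,0],0],
    [0.6,[-0.05,0,0],0],
    [0.6,[-0.05,0,0],0],
    [0.6,[0,0,0],0],
  ],
  force=6,
)

```text
time: 27.45
ee_pos: [0.6352, 0.1267, 0.0308]
eef_rot: [0.0, 0.034, 0.999, 0.0]
ft_force: [0.5, 0.3, -0.5]
grip_width: 0.0119
```

Call:
move_arm(
  rows=[
    [0.6,[-0.05,0,0],0],
    [0.6,[-0.05,0,0],0],
    [0.6,[-0.05,0,0],0],
    [0.6,[-0.05,0,0],0],
    [0.6,[-0.05,0,0],0],
    [0.6,[-0.05,0,0],0],
    [0.6,[0,0,0],0],
    [0.6,[0,0,0],0],
  ],
)

```text
time: 28.45
ee_pos: [0.6382, 0.1265, 0.0308]
eef_rot: [0.0, 0.034, 0.999, -0.0]
ft_force: [-0.1, 0.1, -1.1]
grip_width: 0.0118
```

Call:
move_arm(
  rows=[
    [0.6,[-0.05,0,0.02],0],
    [0.6,[-0.05,0,0],0],
    [0.6,[-0.05,0,0],0],
    [0.6,[-0.05,0,0],0],
    [0.6,[-0.05,0,0],0],
    [0.6,[-0.05,0,0],0],
    [0.6,[0,0,0],0],
    [0.6,[0,0,0],0],
  ],
)

```text
time: 29.45
ee_pos: [0.641, 0.1263, 0.0308]
eef_rot: [-0.0, 0.034, 0.999, -0.0]
ft_force: [-2.8, -0.1, 5.6]
grip_width: 0.0122
```

Call:
move_arm(
  rows=[
    [0.6,[-0.05,0,0],0],
    [0.6,[-0.05,0,0],0],
    [0.6,[-0.05,0,0],0],
    [0.6,[-0.05,0,0],0],
    [0.6,[-0.05,0,0],0],
    [0.6,[0,0,0],0],
    [0.6,[0,0,0],0],
    [0.6,[0,0,0],0],
  ],
)

```text
time: 30.45
ee_pos: [0.6435, 0.1261, 0.0307]
eef_rot: [-0.0, 0.034, 0.999, 0.0]
ft_force: [-2.8, 0.2, 5.3]
grip_width: 0.0118
```

Call:
move_arm(
  rows=[
    [0.6,[0,0,-0.015],0],
    [0.6,[-0.05,0,0],0],
    [0.6,[-0.05,0,0],0],
    [0.6,[-0.05,0,0],0],
    [0.6,[0,0,0],0],
    [0.6,[0,0,0],0],
    [0.6,[0,0,0],0],
    [0.6,[0,0,0],0],
  ],
)

```text
time: 31.45
ee_pos: [0.6453, 0.1259, 0.0308]
eef_rot: [0.0, 0.034, 0.999, -0.0]
ft_force: [-1.0, 1.0, 0.3]
grip_width: 0.0117
```

Call:
move_arm(
  rows=[
    [0.6,[-0.05,0,0],0],
    [0.6,[-0.05,0,0],0],
    [0.6,[-0.05,0,0],0],
    [0.6,[-0.05,0,0],0],
    [0.6,[-0.05,0,0],0],
    [0.6,[-0.05,0,0],0],
    [0.6,[0,0,0],0],
    [0.6,[0,0,0],0],
  ],
)

```text
time: 32.45
ee_pos: [0.6483, 0.1257, 0.0308]
eef_rot: [0.0, 0.034, 0.999, -0.0]
ft_force: [-0.4, 1.1, -0.9]
grip_width: 0.0118
```

Call:
move_arm(
  rows=[
    [0.6,[-0.05,0,0],0],
    [0.6,[-0.05,0,0],0],
    [0.6,[-0.05,0,0],0],
    [0.6,[-0.05,0,0],0],
    [0.6,[-0.05,0,0],0],
    [0.6,[-0.05,0,0],0],
    [0.6,[0,0,0],0],
    [0.6,[0,0,0],0],
  ],
)

```text
time: 33.45
ee_pos: [0.6511, 0.1256, 0.0308]
eef_rot: [0.0, 0.034, 0.999, -0.0]
ft_force: [-0.1, 0.1, -1.5]
grip_width: 0.0122
```

Call:
move_arm(
  rows=[
    [0.6,[-0.05,0,0],0],
    [0.6,[-0.05,0,0],0],
    [0.6,[-0.05,0,0],0],
    [0.6,[-0.05,0,0],0],
    [0.6,[-0.05,0,0],0],
    [0.6,[-0.05,0,0],0],
    [0.6,[0,0,0],0],
    [0.6,[0,0,0],0],
  ],
)

```text
time: 34.45
ee_pos: [0.6541, 0.1254, 0.0308]
eef_rot: [0.0, 0.034, 0.999, -0.0]
ft_force: [-0.8, 0.1, -1.9]
grip_width: 0.0121
```

Call:
move_arm(
  rows=[
    [0.6,[-0.05,0,0],0],
    [0.6,[-0.05,0,0],0],
    [0.6,[-0.05,0,0],0],
    [0.6,[-0.05,0,0],0],
    [0.6,[-0.05,0,0],0],
    [0.6,[-0.05,0,0],0],
    [0.6,[0,0,0],0],
    [0.6,[0,0,0],0],
  ],
)

```text
time: 35.45
ee_pos: [0.6554, 0.1253, 0.0307]
eef_rot: [-0.002, 0.034, 0.999, -0.0]
ft_force: [-6.2, 0.3, 4.3]
grip_width: 0.012
```

Contact felt: Fx is about -6 N, and the commanded advance stalled at a lip position of about 20 mm inside the front edge, within the allowed 4–24 mm. I'll ease back and release.

Call:
move_arm(
  rows=[
    [0.6,[0.1,0,-0.01],0],
    [0.6,[0.02,0,0],0],
    [1.3,[0,0,0],0],
    [2,[0,0,0],0],
    [3,[0,0,0],0],
    [4,[0,0,0],0],
    [4,[0,0,-0.5],0],
    [4,[0,0,-2],0],
  ],
)

```text
time: 36.45
ee_pos: [0.6553, 0.1251, 0.0559]
eef_rot: [-0.001, 0.034, 0.999, -0.0]
ft_force: [-0.5, -0.3, -0.6]
grip_width: 0.0396
```

```bash
python3 - <<'E'
from h import *
s,T=tool(); print(s["ee_pos"].round(4),s["ft_force"].round(1),s["grip_width"])
f=robot.grab_frame("wrist"); c=cam(f,s); cv2.imwrite("pics/w5.png",f["img"])
K,Rc,o=c
E
```

```text
[0.6553 0.1251 0.0559] [-0.5 -0.3 -0.6] 0.03964489239406036
```

View pics/w5.png

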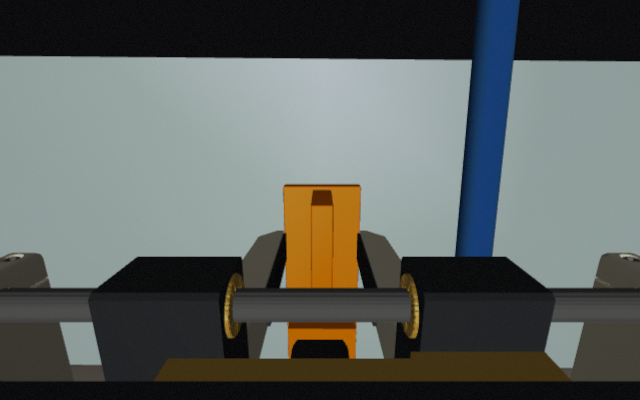

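The shim lies straight under the slab, with its lip against the black foot and centred on it (column 320 against 322). Now back to the bar.

Call:
move_arm(
  rows=[
    [4.5,[0.5,0,-2],0],
    [4.5,[2,0.5,-2],0],
    [5,[3.1,2.6,-0.5],0],
    [5,[3,3,0],0],
    [5,[3,3,1],0],
    [5,[0,0,4],0],
    [5,[0,0,2.7],0],
    [5,[0,0,0.2],0],
  ],
)

```text
time: 37.5
ee_pos: [0.5455, 0.2238, 0.0214]
eef_rot: [-0.001, 0.034, 0.999, -0.0]
ft_force: [-0.5, -0.2, 1.2]
grip_width: 0.0499
```

Call:
move_arm(
  rows=[
    [0.5,[0,0,0],0],
    [0.5,[0,0,0],0],
    [0.5,[0,0,0],0],
    [0.5,[0,0,0],0],
    [0.5,[0,0,0],0],
    [0.5,[0,0,0],0],
    [0.5,[0,0,-0.06],0],
    [0.5,[0,0,-0.1],0],
  ],
  force=25,
)

```text
time: 38.5
ee_pos: [0.5467, 0.224, 0.0234]
eef_rot: [0.0, 0.034, 0.999, 0.0]
ft_force: [3.2, -0.1, -2.4]
grip_width: 0.0187
```

Call:
move_arm(
  rows=[
    [0.5,[0,0,-0.13],0],
    [0.5,[0,0,-0.16],0],
    [0.5,[0,0,-0.18],0],
    [0.5,[-0.01,0,-0.2],0],
    [0.5,[-0.01,0,-0.2],0],
    [0.5,[-0.015,0,-0.2],0],
    [0.5,[-0.02,0,-0.2],0],
    [0.5,[-0.02,0,-0.2],0],
  ],
)

```text
time: 39.5
ee_pos: [0.5469, 0.2239, 0.0383]
eef_rot: [-0.0, 0.034, 0.999, -0.0]
ft_force: [2.3, 0.7, -5.1]
grip_width: 0.0193
```

Call:
move_arm(
  rows=[
    [0.5,[-0.02,0,-0.2],0],
    [0.5,[-0.02,0,-0.2],0],
    [0.5,[-0.025,0,-0.2],0],
    [0.5,[-0.025,0,-0.2],0],
    [0.5,[-0.03,0,-0.2],0],
    [0.5,[-0.03,0,-0.2],0],
    [0.5,[-0.035,0,-0.2],0],
    [0.5,[-0.04,0,-0.2],0],
  ],
)

```text
time: 40.5
ee_pos: [0.5491, 0.2238, 0.0543]
eef_rot: [-0.0, 0.034, 0.999, -0.0]
ft_force: [0.3, 1.0, -2.1]
grip_width: 0.0192
```

Call:
move_arm(
  rows=[
    [0.5,[-0.04,0,-0.2],0],
    [0.5,[-0.04,0,-0.2],0],
    [0.5,[-0.045,0,-0.2],0],
    [0.5,[-0.05,0,-0.2],0],
    [0.5,[-0.05,0,-0.2],0],
    [0.5,[-0.055,0,-0.2],0],
    [0.5,[-0.055,0,-0.2],0],
    [0.5,[-0.06,0,-0.2],0],
  ],
)

```text
time: 41.5
ee_pos: [0.5533, 0.2235, 0.0704]
eef_rot: [-0.0, 0.034, 0.999, -0.0]
ft_force: [-1.5, 0.1, -1.6]
grip_width: 0.0191
```

Call:
move_arm(
  rows=[
    [0.5,[-0.06,0,-0.2],0],
    [0.5,[-0.065,0,-0.2],0],
    [0.5,[-0.065,0,-0.2],0],
    [0.5,[-0.07,0,-0.2],0],
    [0.5,[-0.07,0,-0.2],0],
    [0.5,[-0.075,0,-0.2],0],
    [0.5,[-0.08,0,-0.2],0],
    [0.5,[-0.08,0,-0.2],0],
  ],
)

```text
time: 42.5
ee_pos: [0.5593, 0.2231, 0.0864]
eef_rot: [0.0, 0.034, 0.999, 0.0]
ft_force: [0.7, 0.3, -0.5]
grip_width: 0.0195
```

Call:
move_arm(
  rows=[
    [0.5,[-0.08,0,-0.18],0],
    [0.5,[-0.08,0,-0.18],0],
    [0.5,[-0.09,0,-0.19],0],
    [0.5,[-0.09,0,-0.19],0],
    [0.5,[-0.1,0,-0.2],0],
    [0.5,[-0.1,0,-0.2],0],
    [0.5,[-0.1,0,-0.2],0],
    [0.5,[-0.1,0,-0.2],0],
  ],
)

```text
time: 43.5
ee_pos: [0.5662, 0.2224, 0.1015]
eef_rot: [-0.0, 0.034, 0.999, -0.0]
ft_force: [0.7, 0.6, -8.3]
grip_width: 0.0196
```

Call:
move_arm(
  rows=[
    [0.5,[-0.1,0,-0.18],0],
    [0.5,[-0.1,0,-0.18],0],
    [0.5,[-0.1,0,-0.18],0],
    [0.5,[-0.1,0,-0.17],0],
    [0.5,[-0.1,0,-0.17],0],
    [0.5,[-0.05,0,-0.07],0],
    [0.5,[0,0,0],0],
    [0.5,[0,0,0],0],
  ],
)

```text
time: 44.5
ee_pos: [0.5717, 0.2222, 0.111]
eef_rot: [-0.0, 0.034, 0.999, -0.0]
ft_force: [-0.4, -0.4, -5.7]
grip_width: 0.0194
```

```bash
python3 - <<'E'
from h import *
s,T=tool(); print(s["ee_pos"].round(4),s["ft_force"].round(1))
f=robot.grab_frame("wrist"); cv2.imwrite("pics/w6.png",f["img"])
g=robot.grab_frame("scene")["img"]
a=cv2.resize(g[170:390,240:560],(800,550),interpolation=cv2.INTER_CUBIC)
cv2.imwrite("pics/s6.png",a)
E
```

```text
[0.5717 0.2222 0.111 ] [-0.4 -0.4 -5.7]
```

View pics/w6.png

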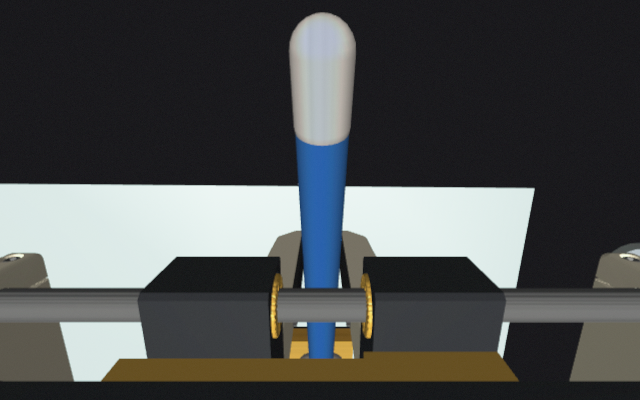

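The bar is inclined at about 28° with its heel on the block and its toe free (hand load -5.7 N, as pure weight predicts). I'll draw it out toward the robot.

Call:
move_arm(
  rows=[
    [0.5,[0.2,0,0],0],
    [0.5,[0.4,0,0],0],
    [0.5,[0.5,0,0],0],
    [0.5,[0.6,0,0],0],
    [0.5,[0.7,0,0],0],
    [0.5,[0.8,0,0],0],
    [0.5,[0.9,0,0],0],
    [0.5,[0.9,0,0],0],
  ],
  force=45,
)

```text
time: 45.6
ee_pos: [0.5214, 0.2258, 0.1112]
eef_rot: [0.0, 0.034, 0.999, 0.0]
ft_force: [0.4, 0.6, -7.5]
grip_width: 0.0189
```

```bash
python3 - <<'E'
from h import *
s,T=tool(); print(s["ee_pos"].round(4),s["ft_force"].round(1),s["moment"].round(2))
f=robot.grab_frame("wrist"); w=f["img"][:,120:520]
g=robot.grab_frame("top")["img"]
a=cv2.resize(g[70:250,200:380],(540,540),interpolation=cv2.INTER_CUBIC)
cv2.imwrite("pics/t7.png",a)
E
```

```text
[0.5214 0.2258 0.1112] [ 0.4  0.6 -7.5] [ 0.01  0.13 -0.02]
```

View pics/t7.png

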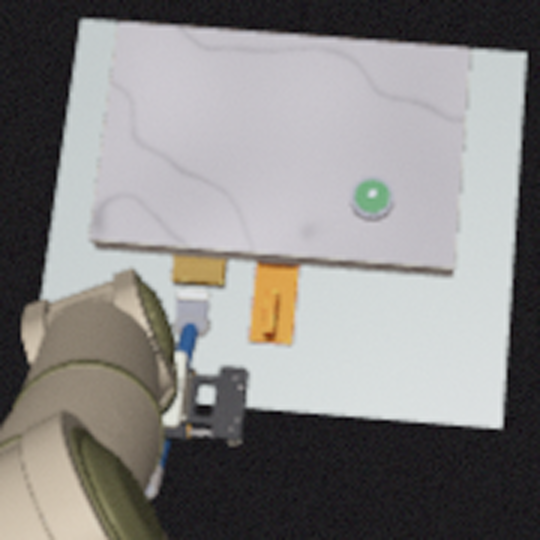

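The top view shows the bar's roller, at (193,293), clear of the slab. The block and the shim are in place and the level has not moved.

Call:
move_arm(
  rows=[
    [0.5,[0.9,0,0],0],
    [0.5,[1,0,0],0],
    [0.5,[1,0,0],0],
    [0.5,[0.8,0,0.2],0],
    [0.5,[0.3,0,0.4],0],
    [0.5,[0,0,0.4],0],
    [0.5,[0,0,0.4],0],
    [0.5,[0,0,0.3],0],
  ],
)

```text
time: 46.7
ee_pos: [0.4818, 0.2285, 0.0939]
eef_rot: [-0.0, 0.034, 0.999, 0.0]
ft_force: [-4.4, -0.1, -0.5]
grip_width: 0.0192
```

Call:
move_arm(
  rows=[
    [0.5,[0,0,0.2],0],
    [0.5,[0.1,0,0.2],0],
    [0.5,[0.1,0,0.2],0],
    [0.5,[0.12,0,0.25],0],
    [0.5,[0.12,0,0.25],0],
    [0.5,[0.12,0,0.25],0],
    [0.5,[0.12,0,0.25],0],
    [0.5,[0.12,0,0.25],0],
  ],
  force=20,
)

```text
time: 47.7
ee_pos: [0.4741, 0.229, 0.0754]
eef_rot: [0.0, 0.034, 0.999, 0.0]
ft_force: [-2.6, 0.1, -4.6]
grip_width: 0.0194
```

Call:
move_arm(
  rows=[
    [0.5,[0.1,0,0.25],0],
    [0.5,[0.1,0,0.25],0],
    [0.5,[0.1,0,0.25],0],
    [0.5,[0.09,0,0.25],0],
    [0.5,[0.09,0,0.25],0],
    [0.5,[0.08,0,0.25],0],
    [0.5,[0.08,0,0.25],0],
    [0.5,[0.07,0,0.25],0],
  ],
)

```text
time: 48.7
ee_pos: [0.4669, 0.2295, 0.0554]
eef_rot: [0.0, 0.034, 0.999, -0.0]
ft_force: [-2.8, -1.0, -4.5]
grip_width: 0.0193
```

Call:
move_arm(
  rows=[
    [0.5,[0.06,0,0.25],0],
    [0.5,[0.06,0,0.25],0],
    [0.5,[0.06,0,0.25],0],
    [0.5,[0.05,0,0.25],0],
    [0.5,[0.05,0,0.25],0],
    [0.5,[0.04,0,0.25],0],
    [0.5,[0.04,0,0.25],0],
    [0.5,[0.03,0,0.25],0],
  ],
)

```text
time: 49.7
ee_pos: [0.4631, 0.2297, 0.0354]
eef_rot: [0.0, 0.034, 0.999, -0.0]
ft_force: [-3.0, 0.2, -5.3]
grip_width: 0.0194
```

Call:
move_arm(
  rows=[
    [0.5,[0.02,0,0.25],0],
    [0.5,[0.02,0,0.25],0],
    [0.5,[0.01,0,0.25],0],
    [0.5,[0,0,0.25],0],
    [0.5,[0,0,0.2],0],
    [0.5,[0,0,0.15],0],
    [0.5,[0,0,0.1],0],
    [0.5,[0,0,0],0],
  ],
)

```text
time: 50.7
ee_pos: [0.4626, 0.2298, 0.021]
eef_rot: [0.0, 0.034, 0.999, -0.0]
ft_force: [-1.1, 0.8, -6.0]
grip_width: 0.019
```

Call:
move_arm(
  rows=[
    [0.5,[0,0,0.1],0],
    [0.5,[0,0,0.1],0],
    [0.5,[0,0,0.03],0],
    [0.5,[0,0,0],0],
    [0.5,[0,0,0],0],
    [0.5,[0,0,0],0],
    [0.5,[0,0,0],0],
    [0.5,[0,0,0],0],
  ],
  force=3,
)

```text
time: 51.7
ee_pos: [0.463, 0.2298, 0.0188]
eef_rot: [0.0, 0.035, 0.999, 0.0]
ft_force: [2.0, -1.3, 4.4]
grip_width: 0.0199
```

Call:
move_arm(
  rows=[
    [2.1,[0,0,0],0],
    [2.5,[0,0,0],0],
    [4,[0,0,0],0],
    [5,[0,0,0],0],
    [5,[0,0,-0.5],0],
    [5,[0,0,-3],0],
    [5,[0,0,-5],0],
    [5,[0,0,-5],0],
  ],
)

```text
time: 52.7
ee_pos: [0.4623, 0.2296, 0.1554]
eef_rot: [-0.0, 0.034, 0.999, -0.0]
ft_force: [1.0, 0.4, -0.1]
grip_width: 0.05
```

Call:
move_arm(
  rows=[
    [5,[0,0,-4],0],
    [5,[0,3,0],0],
    [5,[0,5,0],0],
    [5,[0,5,0],0],
    [5,[0,5,0],0],
    [5,[0,5,0],0],
    [5,[0,0,0],0],
    [5,[0,0,0],0],
  ],
)

```text
time: 53.7
ee_pos: [0.4782, 0.4583, 0.1936]
eef_rot: [-0.0, 0.034, 0.999, -0.001]
ft_force: [-0.4, -0.7, 0.1]
grip_width: 0.0496
```

```bash
sed -i 's/th=.037,z0=.0723/th=0.,z0=.063/' fit.py; python3 fit.py; python3 - <<'E'
from h import *
s,T=tool(); print(s["ee_pos"].round(4),s["ft_force"].round(1),s["time"])
a=cv2.imread("pics/fit_top.png"); b=cv2.imread("pics/fit_scene.png")
cv2.imwrite("pics/end.png",np.vstack([cv2.resize(a[60:270,140:520],(540,298)),cv2.resize(b[150:370,120:530],(540,290))]))
E
```

```text
top 0.64 8997 [293. 120.]
scene 0.77 16751 [386. 308.]
(0,) [ 0.7026  0.1236 -0.0791] 0.0491
(1,) [ 0.7012  0.1222 -0.0758] 0.0468
(0, 1) [ 0.7026  0.1236 -0.0739] 0.0975
[0.4788 0.4579 0.1941] [ 0.4  0.1 -0.8] 53.9
```

View pics/end.png

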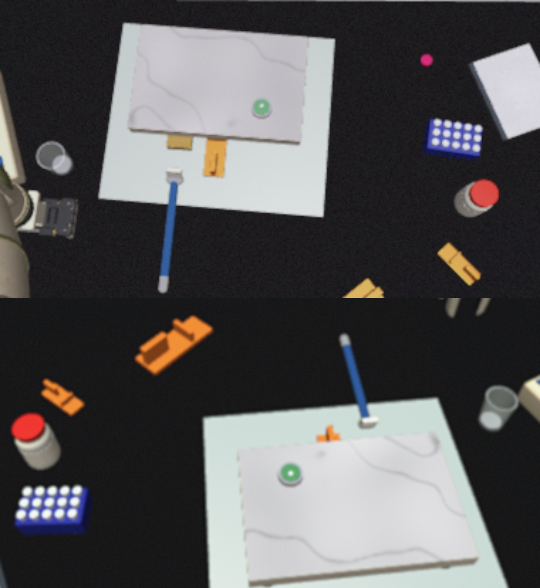

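The final views show the bar lying clear on the bench, the slab resting on the shim, and the level, rack, jar and beaker where they were. Handing in.

```bash
python3 -c "
from cell import robot
print(robot.finish_job())"
```

```text
the job is handed in; nothing more can be done
None
```

I handed the job in at about 54 s of the 72 s allowed; no verdict came back.

**What I did**
- **Levering:** I levered the bar down steadily over about 9 s until I felt the bench, at roughly 5 N. It stayed down after I let go.
- **Shim:** I lifted the 137 mm shim a few centimetres to carry it across, set it down in front of the slab and slid it in. Its lip met the foot at about 6 N, about 20 mm inside the front edge. I eased off before letting go.
- **Lowering:** I raised the bar again and let the slab down onto the shim. I then drew the bar out and laid it on the bench in front of the block.

**What the last checks showed**
- The final top and scene views show the bar clear of the slab and the shim under the foot. The level, rack, jar and beaker show no visible movement.
- While sliding the shim I briefly pressed it onto the bench at about 5 N through a height error, and corrected it.
- Two camera fits of the slab, one raised and one lowered, differ by about 3 mm and 0.3°. That is within the fit's own scatter, so I can't rule out a shift of a millimetre or two.
- I did not measure that the slab is level. I infer it from the shim being in place and from the force change as the slab came to rest.

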